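# Close and lock the flush bamboo door of the billet cabinet

## Task

Close the half-open bamboo door of the peg-billet cabinet by its peg: push the peg along the slot in the cabinet top as far as the corner, then push it round the corner to the very end of the short leg, so that the door sits flush and locked. Only push the peg, do not grip it, and do not disturb the hand plane, the dish or the tuning key on the cabinet.

Things in the scene. Friction and masses are not known exactly. Their poses are not given: they have to be found in the camera images.
- cabinet: Low red-brown wooden cabinet fixed to the bench, turned up to 0.3 rad either way: 210 mm deep (its x), 460 mm wide (its y), top face 190 mm above the bench. Origin: centre of its underside; z up. Its door side looks to its +x, away from the robot. Near that edge two equal L-shaped slots, 16 mm wide, go through the top; the peg runs in the one on the +y side (a short pin, level with the top, runs in the other).
- door (a joint): How far the door has slid along the cabinet's +y (m): 0 fully open, 0.130 at the corner, where the slot ends (+-2 mm play). Starts at 0 to 0.07. Door about 0.8 kg (varies); it takes about 2.5 N to keep it sliding in either leg, stays where it is left, cannot be lifted or turned.
- door_in (a joint): How far the door has moved back along the cabinet's -x into its opening (m): 0 in the long leg (+-2 mm play), 0.026 to 0.028 at the end of the short leg, where the door's face is flush with the fixed panel beside it. It can move in only at the corner.
- peg_top (a point): Centre of the top of the door's push peg: a dark squared wooden peg, 18 mm square with rounded edges (sides along the cabinet's x and y), upright on a 12 mm round shank in the slot; the square part reaches from 3 to 46 mm above the cabinet top. It moves with the door.
- slot_corner (a point): Fixed point level with the cabinet top, in the middle of the slot, where the axis of the peg stands at the corner. The long leg comes to it along the cabinet's +y (middle line 35 mm in from the cabinet's front edge); the short leg leaves it along the cabinet's -x, towards the robot.
- slot_end (a point): Fixed point on the cabinet top face where the axis of the peg stands at the end of the short leg, 26 mm from slot_corner along the cabinet's -x.
- plane: Loose galvanized steel hand plane with wooden knob and tote, 170 x 52 mm, 65 mm tall, lying on the robot's side of the cabinet top. Origin: centre of its sole, x along its length. Leave alone.
- dish: Loose turquoise enamel dish with finished pegs in it, 102 mm across, 28 mm tall, on the robot's side of the cabinet top. Origin: centre of its underside. Leave alone.
- tuning_key: Loose round brass tuning key lying flat on the robot's side of the cabinet top: disc 38 mm across, 10 mm thick, with a short stem, 79 mm long over all. Origin: on the cabinet top under the stem near the disc. Leave alone.

How it is judged (in metres and radians):
On the way, in this order (a step that is already met when the one before it is completed fails the run):
1. the peg has been pushed along the long leg to the corner (value of joint door above 0.124 m), for 0.05 s.
2. the peg has been pushed along the short leg to its end (value of joint door above 0.124 m and value of joint door_in above 0.022 m), for 0.2 s.
At the end, for the whole second after the job is handed in: The door rests with its peg at the end of the short leg: slid at least 124 mm and at least 22 mm in (flush within 4 mm); hand plane, dish and key within 15 mm of where they stood (all of step 2 and linear speed of door below 0.01 m/s and distance of each of plane, dish, tuning_key from where it was at the start of the episode below 0.015 m); the robot touches nothing.
It fails at once if the peg is gripped between the fingers (pressed on two opposite sides at once) ((contact force between the fingers and door_c0 above 1.5 N and contact force between the fingers and door_c1 above 1.5 N) or (contact force between the fingers and door_c2 above 1.5 N and contact force between the fingers and door_c3 above 1.5 N)).
It fails at once if the plane, the dish or the key is pushed, carried or lifted (distance of any of plane, dish, tuning_key from where it was at the start of the episode above 0.02 m).
It fails at once if the dish or the plane is tipped (angle between any of dish, plane's own z axis and vertical above 0.35 rad).
It also fails if it takes over 45 s, if anything falls off the work surface, if the arm or the gripper's body presses on something with over 40 N, if the wrist force passes 120 N, or if a joint passes its speed limit or range.

## Robot

A 6-joint arm with a two-finger parallel gripper is mounted at the origin on the work surface. World frame = base frame: x ahead of the robot, y to its left, z up, the work surface at z = 0. Lengths are in mm, angles in rad, forces in N, time in s.
With the tool pointing down it reaches from about 275 to 1000 mm from the base axis. Payload 8.4 kg.
Tool frame: the origin (TCP) lies at the very end of the fingers, on their centre line; the grasp point (between the pads) lies 19 mm behind it; z points along the fingers, y is the direction in which the jaws open and shut (so a half turn about z gives the same grasp; the last joint's range is limited). The gripper opens to 85 mm and grips with 20 to 120 N. Pads are 22 mm wide; open, the fingers measure 114 mm over their backs; the gripper's body (76 mm by 85 mm) begins 54 mm behind the grasp point. The pads swing forward as they close: fully open they stand 13 mm farther back than shut.
Start: joints at [1.107, 0.353, 1.633, -0, 1.155, -0.002], TCP at [278.474, 559.536, 231.281] pointing down, gripper open.
Joint ranges: [-2.63, 2.63], [-0.92, 2.1], [0.06, 2.66], [-1.3, 4.44], [0, 2.69], [-3.02, 3.02]. Speed limits (rad/s): [2.22, 2.22, 2.79, 3.14, 3.14, 3.14].

## Interface

Orientations are given as [roll, pitch, yaw] about the fixed x, y, z axes, in that order (R = Rz(yaw) Ry(pitch) Rx(roll)).
In Python, from rig import r gives the robot as it stands.
- The arm moves only by the tool jog_arm, never from a script. Its argument "increments" is text: rows parted by semicolons, each of 7 numbers parted by spaces: the shift along the tool's x, y, z in cm, then the turn, a rotation vector about the tool's x, y, z in rad, then the opening, from -1 (shut) to 1 (fully open). A call has exactly 8 rows; each row shifts and turns the commanded pose from where the row before left it, along the tool's axes as they then stand; what a row does not reach is not made up. A row lasts 1/10 s, in which the tool goes at most 50 mm and 8.59 degrees, less where a joint would pass 70% of its speed; a pose out of reach is approached as far as the arm can. A call with a gripper value outside its range is refused whole. The fingers move at their own pace and stop on an object; "squeeze" is the grip in N (left out, the last holds). Time passes only in rows, so rows that do not move let the fingers close, or fill a call up. It gives the time, the measured TCP pose, the force and the opening at its end, in the units of the state.
- r.sense(): the state, without advancing time (a new reading comes with each control period).
- r.grab_frame(name): name is "scene" or "top" or "wrist"; returns the picture (420x560x3 uint8, red, green, blue); there is no depth.
- r.camera_info(name): a dict with "K" (3x3 intrinsics, pixels), "rvec" (rotation vector, rad) and "tvec" (3), from world to camera coordinates, as OpenCV has them. Camera axes: x right, y down, z forward; pixel columns grow to the right and rows downward; lengths in mm; the calibration is good to about 2 mm. The wrist camera is an equidistant fisheye: a pixel r from the principal point sees the ray r / f radians off the axis. A picture is of the moment at which its call begins: read the wrist's pose just before it. camera_info takes no time and is no camera call; for the wrist camera it gives the pose at the moment of the call.
- r.sign_off(): hands the job in, once; it reports no verdict.
The state is a dict: "clock": time; "qpos": joint angles; "qvel": joint speeds; "joint_efforts": joint torques, N m; "eef_pos": TCP position; "tcp_rot": TCP orientation; "contact_force": force on the tool from outside, world axes, zero at the start; "wrist_torque": the same for the moment, N m; "opening": opening from 0.0 (shut) to 1.0 (fully open).
Only numpy, scipy, OpenCV 4.12 (cv2) and the standard library are available. Lean on these libraries where they do the work, as an engineer would, in place of code of your own. Each camera call takes 0.05 s, during which the arm holds its last target.

## Working session

There is one attempt and no reset: what is moved stays moved. The work goes in short steps, Python scripts to look and compute and a tool call to move; the robot and the scene stay as the last step left them, time stands still between calls to the robot, and variables do not carry over. Pictures are saved under pics/ and viewed, and the job is handed in when it is done.

Besides the shell and the picture viewer there is one more tool, called after ">>>" as name(argument=value, ...) on one line, values as JSON. jog_arm: Moves the arm, as the interface text tells. Its arguments: {"type":"object","properties":{"increments":{"type":"string"},"squeeze":{"type":"number"}},"required":["increments"]}

```bash
ls; mkdir -p pics; python3 - <<'E'
from rig import r
import cv2
s=r.sense();print({k:s[k] for k in('clock','eef_pos','tcp_rot','opening')})
for n in('scene','top'):
    cv2.imwrite(f'pics/{n}0.png',r.grab_frame(n)[:,:,::-1]); print(n,r.camera_info(n))
E
```

```text
pics
{'clock': 0.0, 'eef_pos': array([278.24428567, 559.1245333 , 230.57580386]), 'tcp_rot': array([-3.14023312e+00, -5.02733256e-06,  2.67979561e+00]), 'opening': 0.9973189803130933}
scene {'K': array([[464.46016394,   0.        , 279.7672716 ],
       [  0.        , 464.46016394, 212.34430519],
       [  0.        ,   0.        ,   1.        ]]), 'rvec': array([ 2.37345599,  0.93419536, -0.30805063]), 'tvec': array([-343.32829084, -216.74264004, 1228.3231287 ])}
top {'K': array([[508.16412483,   0.        , 285.12311436],
       [  0.        , 508.16412483, 211.69056395],
       [  0.        ,   0.        ,   1.        ]]), 'rvec': array([ 2.16914563, -2.15278275,  0.17597793]), 'tvec': array([-55.18287339, 546.04533548, 864.22827577])}
```

View pics/scene0.png

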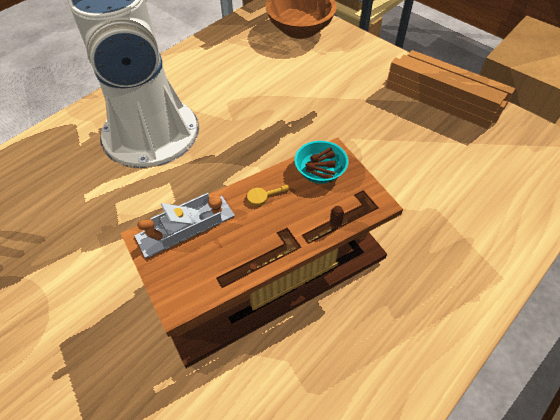

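View pics/top0.png

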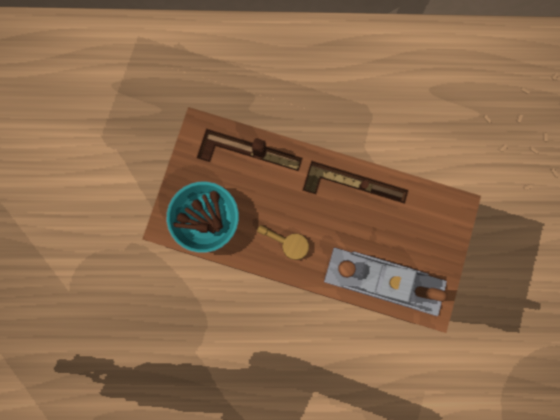

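The top view shows the cabinet turned by about -0.25 rad, with the peg at about (259,148). The slot corner is at about (207,137) and the short leg runs down-left to about (203,158). The dish is at (203,217). I'll enlarge these to measure them.

```bash
python3 - <<'E'
import cv2
a=cv2.imread('pics/top0.png')[95:245,130:330]
cv2.imwrite('pics/topc.png',cv2.resize(a,None,fx=4,fy=4,interpolation=cv2.INTER_CUBIC))
a=cv2.imread('pics/scene0.png')[130:280,210:410]
cv2.imwrite('pics/scenec.png',cv2.resize(a,None,fx=4,fy=4,interpolation=cv2.INTER_CUBIC))
E
```

```text
(no output)
```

View pics/topc.png

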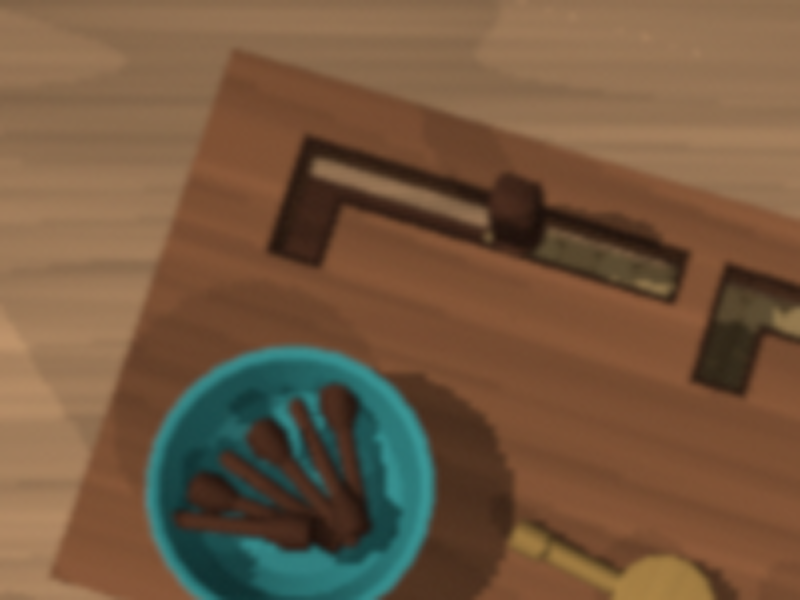

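View pics/scenec.png

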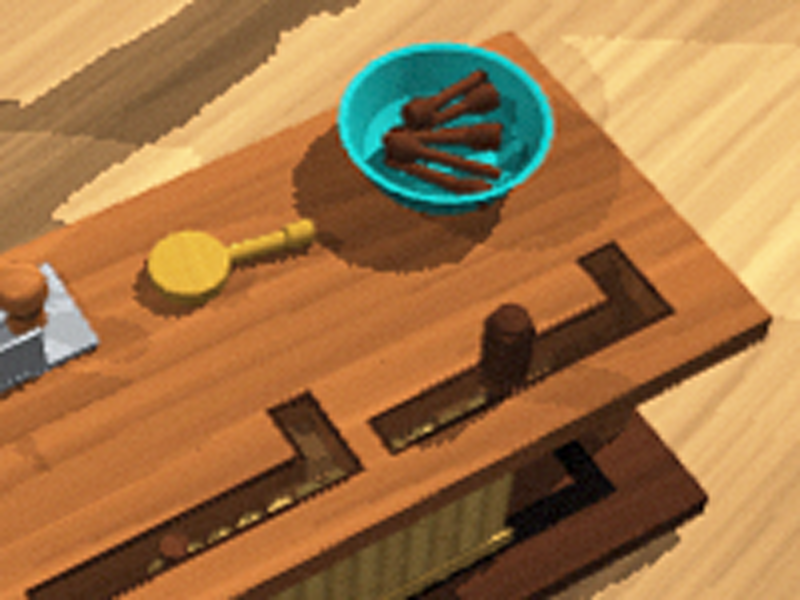

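```bash
cat > h.py <<'E'
import numpy as np,cv2
from rig import r
def ray(n,uv):
    c=r.camera_info(n);R=cv2.Rodrigues(np.array(c['rvec']))[0];t=np.array(c['tvec']).ravel()
    d=R.T@np.linalg.inv(c['K'])@[uv[0],uv[1],1];return -R.T@t,d
def at(n,uv,z):
    o,d=ray(n,uv);return o+d*(z-o[2])/d[2]
E
python3 - <<'E'
from h import *
from scipy.optimize import least_squares
T=lambda u,v:(130+u/4,95+v/4); S=lambda u,v:(210+u/4,130+v/4)
C=[((188.75,107.5),(105,230)),((480,196),(105,-230)),((448,331),(-105,-230)),((143,239),(-105,230))]
P=np.array([at('top',u,190)[:2] for u,_ in C]);L=np.array([l for _,l in C],float)
def tf(p,l):c,s=np.cos(p[2]),np.sin(p[2]);return p[:2]+np.array(l)@np.array([[c,s],[-s,c]])
f=least_squares(lambda p:(tf(p,L)-P).ravel(),[500,0,-.2])
p=f.x;print('cab',p,f.fun.round(1))
Rm=np.array([[np.cos(p[2]),-np.sin(p[2])],[np.sin(p[2]),np.cos(p[2])]])
inv=lambda q:(np.array(q)[:2]-p[:2])@Rm
for nm,F,uv,z in [('t outer',T,(308,136),190),('t inner',T,(340,206),190),('t endL',T,(270,252),190),('t endR',T,(320,265),190),('t rtop',T,(690,252),190),('t rbot',T,(672,300),190),
 ('t pegtop',T,(515,205),236),
 ('s outer',S,(673,312),190),('s endL',S,(615,243),190),('s endR',S,(580,262),190),('s inner',S,(608,298),190),('s l',S,(370,420),190),('s l2',S,(393,450),190),('s pegtop',S,(510,322),236),('s cabcorner',S,(770,322),190),
 ('t dish',T,(291,488),215),('t dishtop',T,(295,347),218)]:
    n='top' if F is T else 'scene'
    q=at(n,F(*uv),z);print(nm,q[:2].round(1),inv(q).round(1))
np.save('cab.npy',p)
E
```

```text
cab [ 5.18037145e+02 -9.09004855e+01 -2.86971173e-01] [ 0.9  0.8  1.9 -2.3 -1.9  1.2 -0.9  0.3]
t outer [649.8  70.8] [ 80.6 192.4]
t inner [622.9  58.2] [ 58.4 172.6]
t endL [604.9  83.7] [ 33.9 192.1]
t endR [600.2  65. ] [ 34.7 172.8]
t rtop [606.8 -73. ] [80.1 42.3]
t rbot [588.4 -66.3] [60.5 43.5]
t pegtop [611.6  -8.6] [ 66.4 105.4]
s outer [651.6  69.2] [ 82.8 191.4]
s endL [608.3  83.2] [ 37.2 192.6]
s endR [603.2  63.3] [ 38. 172.]
s inner [625.2  55.6] [ 61.3 170.8]
s l [589.4 -67.6] [61.9 42.6]
s l2 [606.9 -72.3] [79.9 43. ]
s pegtop [618.7 -13.9] [ 74.7 102.3]
s cabcorner [686.9  94.4] [109.5 225.5]
t dish [513.2  70. ] [-50.2 152.9]
t dishtop [563.5  69.5] [ -1.8 166.7]
```

>>> jog_arm(increments="0 0 -1.5 0 0 -0.035 -1; 0 0 -2 0 0 -0.035 -1; 0 0 -2 0 0 -0.035 -1; 0 0 -2 0 0 -0.035 -1; 0 0 -1.5 0 0 -0.035 -1; 0 0 0 0 0 0 -1; 0 0 0 0 0 0 -1; 0 0 0 0 0 0 -1")

```text
clock: 0.9
eef_pos: [278.2, 559.0, 319.9]
tcp_rot: [-3.14, -0.0, 2.854]
contact_force: [0.2, -0.1, 0.8]
opening: -0.002
```

```bash
cat >> h.py <<'E'
p=np.array([518.04,-90.9,-0.287])
def cab(q):
    c,s=np.cos(p[2]),np.sin(p[2]);d=np.array(q)[:2]-p[:2];return np.array([c*d[0]+s*d[1],-s*d[0]+c*d[1],q[2]])
def st():
    s=r.sense();f=np.array(s['contact_force'])
    print(round(s['clock'],2),'cab',cab(s['eef_pos']).round(1),'yaw err',round(s['tcp_rot'][2]-2.8546,4),'rp',s['tcp_rot'][:2].round(3),'Fcab',(cab([*(f[:2]+p[:2]),f[2]])).round(1),'open',s['opening'])
E
python3 -c "from h import *;st()"
```

```text
0.9 cab [-414.   555.4  319.9] yaw err -0.0006 rp [-3.14 -0.  ] Fcab [ 0.2 -0.1  0.8] open -0.0016362831008415438
```

>>> jog_arm(increments="-2 -2 0 0 0 0 -1; -3 -3 0 0 0 0 -1; -3 -3 0 0 0 0 -1; -3 -3 0 0 0 0 -1; -3 -3 0 0 0 0 -1; -3 -3 0 0 0 0 -1; -3 -3 0 0 0 0 -1; -3 -3 0 0 0 0 -1")

```text
clock: 1.7
eef_pos: [434.1, 272.0, 320.3]
tcp_rot: [-3.141, -0.001, 2.854]
contact_force: [0.8, 0.0, -0.3]
opening: -0.0
```

>>> jog_arm(increments="-3 -3 0 0 0 0 -1; -3 -3 0 0 0 0 -1; -3 -3 0 0 0 0 -1; -3 -3 0 0 0 0 -1; -3 -3 0 0 0 0 -1; -3 -3 0 0 0 0 -1; -3 -3 0 0 0 0 -1; -2.4 -3.7 0 0 0 0 -1")

```text
clock: 2.5
eef_pos: [589.2, -30.6, 320.0]
tcp_rot: [-3.142, -0.001, 2.854]
contact_force: [0.4, 0.6, -0.4]
opening: -0.001
```

>>> jog_arm(increments="-1 -1 0 0 0 0 -1; 0 0 0 0 0 0 -1; 0 0 0 0 0 0 -1; 0 0 0 0 0 0 -1; 0 0 0 0 0 0 -1; 0 0 0 0 0 0 -1; 0 0 0 0 0 0 -1; 0 0 0 0 0 0 -1")

```text
clock: 3.3
eef_pos: [595.3, -41.3, 321.4]
tcp_rot: [3.142, 0.0, 2.855]
contact_force: [0.3, -0.2, 0.2]
opening: -0.001
```

```bash
python3 - <<'E'
from h import *
st()
for n in('scene','wrist'):
    cv2.imwrite(f'pics/{n}1.png',r.grab_frame(n)[:,:,::-1])
print(r.camera_info('wrist'))
E
```

```text
3.3 cab [ 60.1  69.4 321.4] yaw err 0.0006 rp [3.142 0.   ] Fcab [ 0.3 -0.1  0.2] open -0.001073664339166013
{'K': array([[325.1922621 ,   0.        , 281.58300422],
       [  0.        , 325.1922621 , 214.13487557],
       [  0.        ,   0.        ,   1.        ]]), 'rvec': array([-2.29834964, -1.71916927, -0.28077243]), 'tvec': array([-127.63951021, -622.6780583 ,  281.26776585])}
```

View pics/wrist1.png

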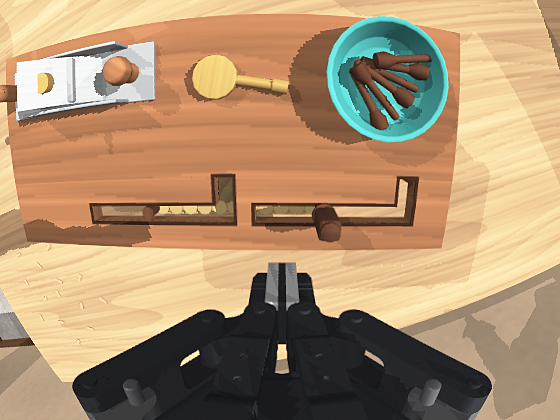

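View pics/scene1.png

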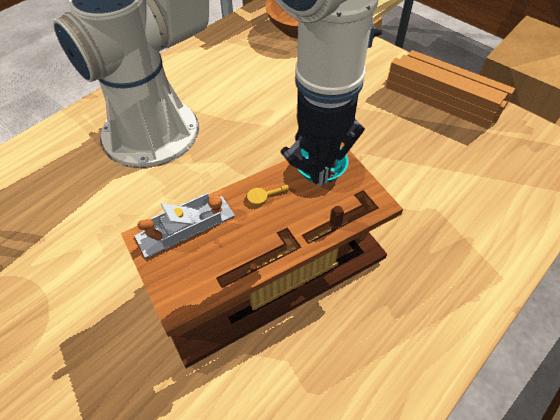

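The wrist view shows the peg at (322,207) at its base and about (329,230) at its top. The fingertips are at about (283,265), and the dish and key are where they were. I'll cross-check the positions with the fisheye model.

```bash
cat >> h.py <<'E'
def atw(uv,z,c=None):
    c=c or r.camera_info('wrist');K=c['K'];x=np.array([(uv[0]-K[0,2])/K[0,0],(uv[1]-K[1,2])/K[1,1]]);th=np.linalg.norm(x)
    d=np.array([*(x/th*np.sin(th)),np.cos(th)]);R=cv2.Rodrigues(np.array(c['rvec']))[0];o=-R.T@np.array(c['tvec']).ravel();d=R.T@d
    return o+d*(z-o[2])/d[2]
E
python3 - <<'E'
from h import *
for nm,uv,z in[('pegtop',(330,231),236),('slot outer',(418,226),190),('slot endR',(419,177),190),('slot endL',(397,178),190),('slot l',(252,225),190),('slot l top',(252,204),190),('cabcornerfront',(443,249),190),('tipL',(268,264),321),('tipR',(299,264),321)]:
    print(nm,cab(atw(uv,z)).round(1))
E
```

```text
pegtop [ 68.5 105.3 236. ]
slot outer [ 82.3 199.3 190. ]
slot endR [ 34.5 194.1 190. ]
slot endL [ 36.1 172.2 190. ]
slot l [ 80.7  41.8 190. ]
slot l top [ 61.   42.4 190. ]
cabcornerfront [107.6 232.4 190. ]
tipL [ 52.6  61.7 321. ]
tipR [ 52.6  77.  321. ]
```

>>> jog_arm(increments="-1 -1.4 0 0 0 0 -1; 0 0 2 0 0 0 -1; 0 0 2.5 0 0 0 -1; 0 0 2.5 0 0 0 -1; 0 0 2.5 0 0 0 -1; 0 0 2 0 0 0 -1; 0 0 0 0 0 0 -1; 0 0 0 0 0 0 -1")

```text
clock: 4.2
eef_pos: [601.3, -58.6, 206.5]
tcp_rot: [-3.141, -0.0, 2.854]
contact_force: [0.1, -0.2, 0.0]
opening: 0.004
```

```bash
python3 -c "from h import *;st()"
```

```text
4.2 cab [ 70.7  54.6 206.5] yaw err -0.0002 rp [-3.141 -0.   ] Fcab [ 0.2 -0.1  0. ] open 0.004275025538336406
```

>>> jog_arm(increments="0 1 0 0 0 0 -1; 0 1 0 0 0 0 -1; 0 0.8 0 0 0 0 -1; 0 0.8 0 0 0 0 -1; 0 0.8 0 0 0 0 -1; 0 0.8 0 0 0 0 -1; 0 0.8 0 0 0 0 -1; 0 0.8 0 0 0 0 -1")

```text
clock: 5.0
eef_pos: [620.5, 7.9, 206.3]
tcp_rot: [-3.141, 0.0, 2.855]
contact_force: [0.4, -3.8, 2.0]
opening: -0.002
```

```bash
python3 - <<'E'
from h import *
st()
cv2.imwrite('pics/wrist2.png',r.grab_frame('wrist')[:,:,::-1])
E
```

```text
5.0 cab [ 70.3 123.7 206.3] yaw err 0.0002 rp [-3.141  0.   ] Fcab [ 1.5 -3.6  2. ] open -0.0021648762663899488
```

View pics/wrist2.png

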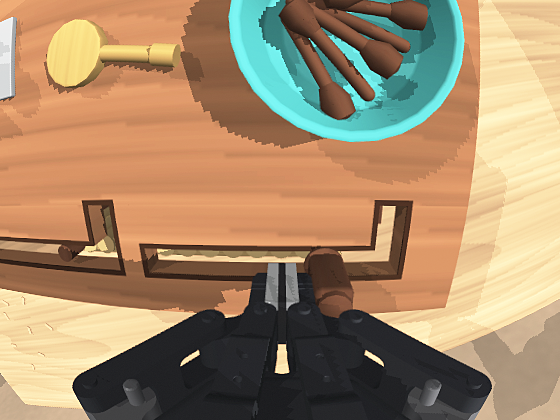

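The peg at (325,275) is being pushed by the side of the fingers, at about 3.6 N. The dish edge is clear at row 140, well away from the fingers. I'll keep pushing towards the corner.

>>> jog_arm(increments="0 0.6 0 0 0 0 -1; 0 0.6 0 0 0 0 -1; 0 0.6 0 0 0 0 -1; 0 0.5 0 0 0 0 -1; 0 0.4 0 0 0 0 -1; 0 0.3 0 0 0 0 -1; 0 0.2 0 0 0 0 -1; 0 0 0 0 0 0 -1")

```text
clock: 5.85
eef_pos: [629.3, 38.5, 206.2]
tcp_rot: [3.141, -0.0, 2.855]
contact_force: [-0.1, -0.1, 0.3]
opening: -0.002
```

```bash
python3 - <<'E'
from h import *
st()
cv2.imwrite('pics/wrist3.png',r.grab_frame('wrist')[:,:,::-1])
E
```

```text
5.85 cab [ 70.1 155.6 206.2] yaw err 0.0003 rp [ 3.141 -0.   ] Fcab [-0.1 -0.1  0.3] open -0.0022620658759723127
```

View pics/wrist3.png

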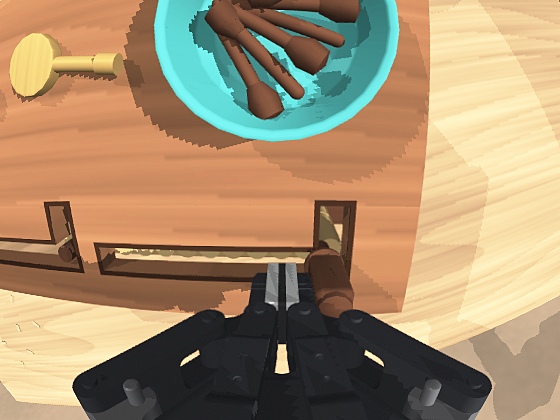

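>>> jog_arm(increments="0 0.2 0 0 0 0 -1; 0 0.2 0 0 0 0 -1; 0 0.1 0 0 0 0 -1; 0 0.1 0 0 0 0 -1; 0 0.1 0 0 0 0 -1; 0 0.1 0 0 0 0 -1; 0 0 0 0 0 0 -1; 0 0 0 0 0 0 -1")

```text
clock: 6.7
eef_pos: [631.3, 45.0, 206.3]
tcp_rot: [-3.14, -0.0, 2.855]
contact_force: [-2.4, -5.5, 0.8]
opening: -0.001
```

```bash
python3 - <<'E'
from h import *
st()
E
```

```text
6.7 cab [ 70.1 162.4 206.3] yaw err 0.0002 rp [-3.14 -0.  ] Fcab [-0.7 -5.9  0.8] open -0.0007951898606679063
```

>>> jog_arm(increments="0 0.1 0 0 0 0 -1; 0 0.1 0 0 0 0 -1; 0 0.1 0 0 0 0 -1; 0 0 0 0 0 0 -1; 0 0 0 0 0 0 -1; 0 0 0 0 0 0 -1; 0 0 0 0 0 0 -1; 0 0 0 0 0 0 -1")

```text
clock: 7.5
eef_pos: [631.3, 45.3, 206.3]
tcp_rot: [-3.136, -0.001, 2.855]
contact_force: [-5.4, -17.7, 4.8]
opening: 0.005
```

```bash
python3 - <<'E'
from h import *
st()
cv2.imwrite('pics/wrist4.png',r.grab_frame('wrist')[:,:,::-1])
E
```

```text
7.5 cab [ 70.1 162.6 206.3] yaw err 0.0002 rp [-3.136e+00 -1.000e-03] Fcab [ -0.1 -18.5   4.8] open 0.0046524565240983265
```

View pics/wrist4.png

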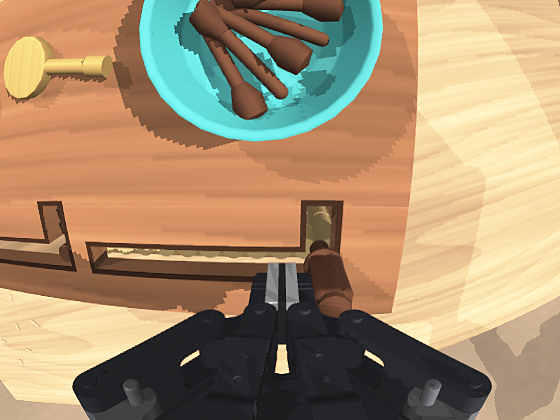

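>>> jog_arm(increments="0 -1 0 0 0 0 -1; 0 -1 0 0 0 0 -1; -2 0 0 0 0 0 -1; -2.5 0 0 0 0 0 -1; -1.5 0 0 0 0 0 -1; 0 2 0 0 0 0 -1; 0 2 0 0 0 0 -1; 0 0 0 0 0 0 -1")

```text
clock: 8.35
eef_pos: [695.8, 54.1, 206.1]
tcp_rot: [3.14, -0.0, 2.857]
contact_force: [-0.4, -0.8, -0.7]
opening: -0.001
```

```bash
python3 - <<'E'
from h import *
st()
cv2.imwrite('pics/wrist5.png',r.grab_frame('wrist')[:,:,::-1])
E
```

```text
8.35 cab [129.4 189.4 206.1] yaw err 0.0023 rp [ 3.14 -0.  ] Fcab [-0.2 -0.9 -0.7] open -0.0006091016914603995
```

View pics/wrist5.png

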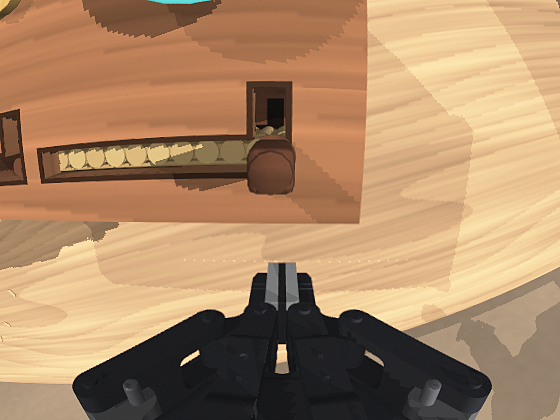

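The peg stands at the corner at (271,167), with the short leg free at (270,110). The fingers are about 6 mm too far in +y, so I'll correct that and then push in -x.

>>> jog_arm(increments="0 -0.6 0 0 0 0 -1; 1.5 0 0 0 0 0 -1; 1.2 0 0 0 0 0 -1; 0.6 0 0 0 0 0 -1; 0.5 0 0 0 0 0 -1; 0.5 0 0 0 0 0 -1; 0.4 0 0 0 0 0 -1; 0 0 0 0 0 0 -1")

```text
clock: 9.2
eef_pos: [648.8, 58.2, 206.6]
tcp_rot: [3.142, 0.0, 2.855]
contact_force: [-0.8, -0.6, 1.0]
opening: 0.002
```

```bash
python3 - <<'E'
from h import *
st()
cv2.imwrite('pics/wrist6.png',r.grab_frame('wrist')[:,:,::-1])
E
```

```text
9.2 cab [ 83.2 180.1 206.6] yaw err 0.0002 rp [3.142 0.   ] Fcab [-0.6 -0.8  1. ] open 0.0024390634690053003
```

View pics/wrist6.png

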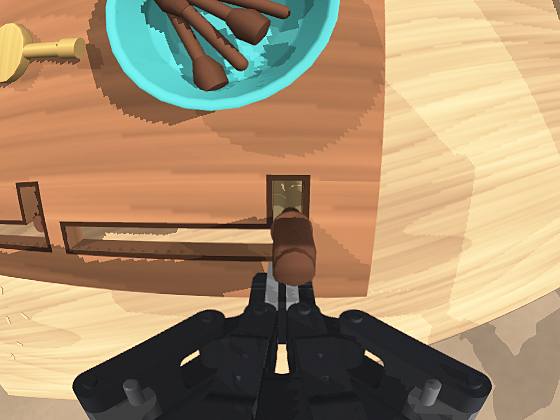

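The peg, with its base at about (293,220), is on the finger line and just entering the short leg. I'll continue.

>>> jog_arm(increments="0.4 0.1 0 0 0 0 -1; 0.4 0.1 0 0 0 0 -1; 0.3 0 0 0 0 0 -1; 0.3 0 0 0 0 0 -1; 0.2 0 0 0 0 0 -1; 0 0 0 0 0 0 -1; 0 0 0 0 0 0 -1; 0 0 0 0 0 0 -1")

```text
clock: 10.05
eef_pos: [634.1, 64.6, 206.3]
tcp_rot: [-3.141, 0.0, 2.855]
contact_force: [2.2, -4.0, 0.2]
opening: 0.001
```

```bash
python3 - <<'E'
from h import *
st()
cv2.imwrite('pics/wrist7.png',r.grab_frame('wrist')[:,:,::-1])
E
```

```text
10.05 cab [ 67.3 182.  206.3] yaw err 0.0002 rp [-3.141  0.   ] Fcab [ 3.2 -3.2  0.2] open 0.0006482225932821765
```

View pics/wrist7.png

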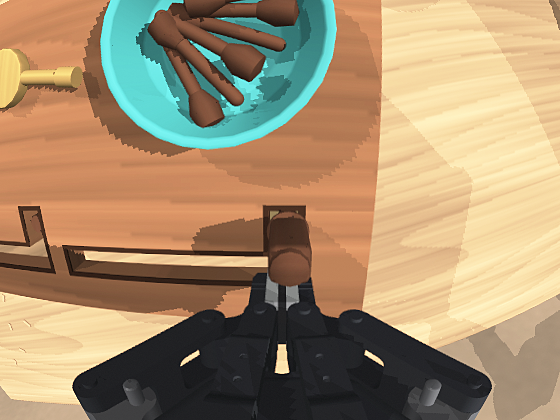

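>>> jog_arm(increments="0.2 0 0 0 0 0 -1; 0.2 0 0 0 0 0 -1; 0.2 0 0 0 0 0 -1; 0.1 0 0 0 0 0 -1; 0.1 0 0 0 0 0 -1; 0 0 0 0 0 0 -1; 0 0 0 0 0 0 -1; 0 0 0 0 0 0 -1")

```text
clock: 10.9
eef_pos: [629.6, 66.0, 206.4]
tcp_rot: [3.141, 0.007, 2.855]
contact_force: [15.8, -8.4, -7.3]
opening: 0.005
```

```bash
python3 - <<'E'
from h import *
st()
E
```

```text
10.9 cab [ 62.6 182.1 206.4] yaw err 0.0002 rp [3.141 0.007] Fcab [17.6 -3.6 -7.3] open 0.00461091162221982
```

>>> jog_arm(increments="0.1 0 0 0 0 0 -1; 0.1 0 0 0 0 0 -1; 0 0 0 0 0 0 -1; 0 0 0 0 0 0 -1; 0 0 0 0 0 0 -1; 0 0 0 0 0 0 -1; 0 0 0 0 0 0 -1; 0 0 0 0 0 0 -1")

```text
clock: 11.7
eef_pos: [629.6, 66.0, 206.5]
tcp_rot: [3.141, 0.011, 2.855]
contact_force: [23.9, -10.5, -13.2]
opening: 0.0
```

```bash
python3 -c "from h import *;st()"
```

```text
11.7 cab [ 62.6 182.1 206.5] yaw err 0.0002 rp [3.141 0.011] Fcab [ 25.9  -3.3 -13.2] open 0.0003555844496187922
```

The tool didn't move while the force rose to 26 N, so the peg is at the hard stop. I'll back off in +x, then go up and clear.

>>> jog_arm(increments="-0.8 0 0 0 0 0 -1; -1.5 0 0 0 0 0 -1; -2 0 0 0 0 0 -1; -2 0 -2 0 0 0 -1; 0 0 -3 0 0 0 -1; 0 0 -3 0 0 0 -1; 0 0 -2 0 0 0 -1; 0 0 0 0 0 0 -1")

```text
clock: 12.5
eef_pos: [685.9, 50.5, 309.5]
tcp_rot: [3.139, 0.003, 2.855]
contact_force: [0.5, 0.2, -0.6]
opening: -0.001
```

```bash
python3 - <<'E'
from h import *
st()
for n in('scene','wrist'):
    cv2.imwrite(f'pics/{n}8.png',r.grab_frame(n)[:,:,::-1])
E
```

```text
12.5 cab [120.9 183.1 309.5] yaw err 0.0004 rp [3.139e+00 3.000e-03] Fcab [ 0.4  0.3 -0.6] open -0.0010413588948665778
```

View pics/wrist8.png

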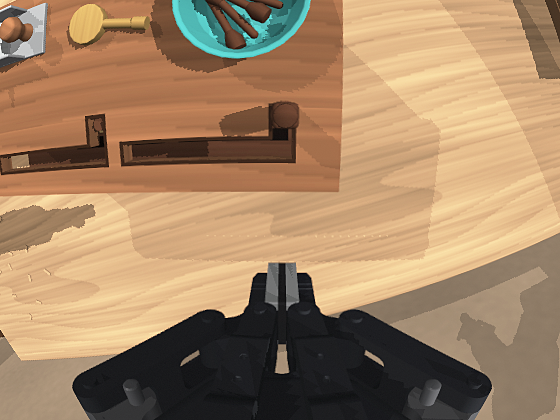

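View pics/scene8.png

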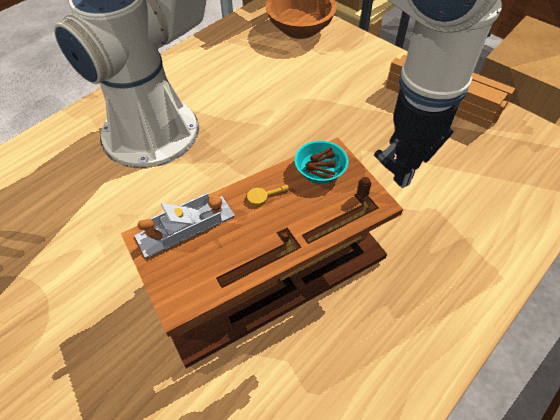

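The peg is at the end of the short leg: (285,117) in the wrist view, (364,188) in the scene view. The door is gone from the front edge, and the plane, dish and key are at their original pixels. One numeric check, then I'll hand in.

```bash
python3 - <<'E'
from h import *
print(cab(atw((286,116),236)).round(1),cab(at('scene',(364.5,182),236)).round(1))
a=cv2.imread('pics/scene0.png').astype(int);b=cv2.imread('pics/scene8.png').astype(int)
d=abs(a-b).max(2)
for n,(x0,x1,y0,y1) in dict(plane=(135,235,195,255),key=(245,290,182,208),dish=(292,350,140,183)).items(): print(n,(d[y0:y1,x0:x1]>60).sum())
st(); print(r.sign_off())
E
```

```text
[ 42.4 184.5 236. ] [ 48.  178.3 236. ]
plane 330
key 0
dish 0
12.6 cab [119.6 182.5 305.8] yaw err 0.0004 rp [ 3.141e+00 -1.000e-03] Fcab [ 0.5  0.7 -1.5] open 0.0033185407904316195
the job is handed in; nothing more can be done
None
```

```bash
python3 - <<'E'
import cv2,numpy as np
a=cv2.imread('pics/scene0.png')[190:260,130:240];b=cv2.imread('pics/scene8.png')[190:260,130:240]
cv2.imwrite('pics/plane_cmp.png',cv2.resize(np.hstack([a,b]),None,fx=3.6,fy=3.6))
E
```

```text
(no output)
```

View pics/plane_cmp.png

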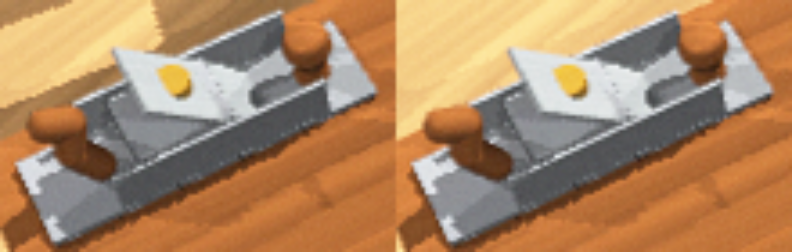

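I closed the door and handed the job in at about 12.6 s of the 45 s allowed; the hand-in gave no verdict. With the gripper shut, I pushed the peg along the long leg to the corner. I then went round to its front and pushed it to the end of the short leg, and backed off clear.

**Stops:** both pushes ended against a hard stop. At the corner the force rose to 18 N with almost no further movement; at the end of the short leg it reached 26 N with none.

**Peg position:** the last pictures show the peg at the end of the short leg. The two camera readings were (42, 184) and (48, 178) mm in the cabinet frame, against an expected end of about (44, 182). They differ from each other by about 6 mm, which is the same spread I saw in the first measurements. The scene reading taken alone would leave the peg at about the 22 mm limit going in. I relied on the hard stop and the view of the peg at the slot end.

**Loose objects:** the dish and key look unchanged in the pictures. My difference check flagged 330 pixels around the plane. I looked at that after handing in, and it was the robot's shadow moving on the bench behind it; the plane itself had not moved.

**Robot:** it was clear of everything at hand-in, with a residual force reading under 2 N.

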